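# Caliper check of a milled stand-off in its cradle

### The arm

A 6-joint arm with a two-finger parallel gripper is mounted at the origin on the work surface. World frame = base frame: x ahead of the robot, y to its left, z up, the work surface at z = 0. Lengths are in mm, angles in rad, forces in N, time in s.
With the tool pointing down it reaches from about 325 to 775 mm from the base axis. Payload 5.5 kg.
Tool frame: the origin (TCP) lies on the centre line of the jaws, within the pads' length; the fingertips stand 17 mm ahead of it and the grasp point (between the pads) lies 2 mm behind it (r.tcp_to_tips is the distance from the TCP to the fingertips, in mm); x points along the fingers, y is the direction in which the jaws open and shut, and the axes are right-handed (so a half turn about x gives the same grasp; the last joint's range is limited). The gripper opens to 85 mm and grips with 20 to 120 N. Pads are 22 mm wide; open, the fingers measure 114 mm over their backs; the gripper's body (76 mm by 85 mm) begins 54 mm behind the grasp point. The pads swing forward as they close: fully open they stand 13 mm farther back than shut.
Start: joints at [-1.406, 0.091, 1.231, -0, 1.82, -0.057], TCP at [131.99, -585.316, 248.275] pointing down, gripper open.
Joint ranges: [-2.87, 2.87], [-0.86, 2.18], [0.17, 2.46], [-1.51, 4.65], [0.06, 2.69], [-2.65, 2.65]. Speed limits (rad/s): [2.57, 2.57, 3.01, 3.14, 3.14, 3.14].

### API

Orientations are given as a unit quaternion [w, x, y, z].
In Python, from bench import r gives the robot as it stands. The module is installed in compiled form; this text tells all that it offers. Calls block until the motion is done:
- r.move_to(position, orientation): joint-space move of the TCP to a pose.
- r.line_to(position, attitude=None, rate=150, f_stop=None): straight line of the TCP; attitude=None keeps the orientation; rate is the mean speed in mm/s. With f_stop (N) it stops when the force on the tool has changed by that much, and returns True; else False.
- r.set_joints(angles): joint-space move.
- r.command_gripper(opening): finger opening in mm; the grip force is fixed at half the most; returns when the fingers have stopped.
- r.wait(seconds).
- r.inverse_kinematics(position, orientation): joint angles nearest the present ones, or None.
- r.state(): the state.
- r.read_camera(name): name is "scene" or "top" or "wrist"; returns a dict with "color" (400x640x3 uint8, blue, green, red), "range_z" (400x640 float32, mm along the optical axis (not along the pixel's ray), 0 where there is no reading), "fx", "fy", "cx", "cy" (pixels), "R" (3x3) and "t" (3): a world point X has camera coordinates R X + t; the wrist camera has in their place "mount" (4x4, takes a point from camera to tool coordinates, whose origin is the TCP and whose axes are the tool frame's). Camera axes: x right, y down, z forward; pixel columns grow to the right and rows downward; lengths in mm; the calibration is good to about 2 mm. The wrist camera is an equidistant fisheye: a pixel r from the principal point sees the ray r / f radians off the axis. A picture is of the moment at which its call begins: read the wrist's pose just before it.
A pose or a line that the arm cannot do raises r.MotionError and nothing moves.
- r.finish_job(): hands the job in, once; it reports no verdict.
The state is a dict: "t": time; "joint_pos": joint angles; "dq": joint speeds; "tau": joint torques, N m; "tool_pos": TCP position; "tool_rot": TCP orientation; "force": force on the tool from outside, world axes, zero at the start; "wrist_torque": the same for the moment, N m; "finger_gap": finger opening in mm.
Only numpy, scipy, OpenCV 4.12 (cv2) and the standard library are available. Lean on these libraries where they do the work, as an engineer would, in place of code of your own. Each camera call takes 0.05 s, during which the arm holds its last target.

### The job

Measure the bigger of the two milled aluminium stand-offs under the radio riser: draw it out and lay it in the loose channel cradle where that stands on the bench, then carry the loaded cradle by its sides onto the bed of the bench caliper, with the stand-off's head between the jaws. Let go, then slide the moving jaw gently shut, pushing with about 10 N, until both jaws bear squarely on the head, and leave it shut with everything released. Leave the smaller stand-off, the hand microphone, the spray can and the screwdriver where they are.

Things in the scene. Friction and masses are not known exactly. Their poses are not given: they have to be found in the camera images.
- standoff_mid (a point): centre of the bigger stand-off, a bare milled aluminium dumbbell lying level along its own x, 136 mm long, 0.16 to 0.29 kg. From here: waist 24 x 24 mm, x -40 to +40; head 44 x 44 mm, x -80 to -40; foot 44 x 44 mm, x +40 to +56. On the bench this point is 22 mm up. Starts in one riser bay, head sticking out in front, the rest under the roof
- standoff_head (a point): centre of the 44 mm square, 40 mm long head of the bigger stand-off, 60 mm from standoff_mid towards -x; same axes. The stand-off balances 28 mm from standoff_mid towards its head; held by the head it needs a firm grip not to droop. Draw it about 95 mm towards its head end, along the riser's -x, so that the foot clears the roof before lifting
- standoff: the bigger stand-off as a whole, origin 22 mm below standoff_mid on its underside, same axes
- spare_mid (a point): centre of the smaller stand-off, same form and lengths but head and foot only 32 x 32 mm and waist 18 x 18 mm; it lies in the other bay, centre 16 mm above the bench. Leave it alone
- riser: fixed low grey steel riser. Origin on the bench 40 mm in front of the middle of its open front edge; +x points into the bays. Roof x 40 to 190 mm, y -113 to +113, underside 56 and top 62 mm above the bench; two bays 104 mm wide centred at y -55 and +55, open in front. A black transceiver stands on the roof, x 100 to 190 mm, top 112 mm above the bench
- cradle_mid (a point): middle of the loose dark steel channel cradle (0.18 kg) standing on the bench, 21 mm above its underside. 72 mm long (x), 48 mm wide (y), 42 mm high, same either way round. Channel along x, open above and at both ends, 27 mm wide, lips flared to about 40 mm, floor 16 mm above the underside. Outer side walls are plain and upright
- cradle: the whole cradle, origin on its underside. Loaded: the waist lies in the channel, head beyond one end, foot beyond the other (4 mm play each), standoff_mid 7 mm above cradle_mid, head's underside 6 mm above the cradle's. Loaded, it balances about 15 mm from its middle towards the head: grip its outer side walls there
- caliper: fixed bench caliper. Origin at bench level under the middle of a head shut in the jaws; +y is the way the moving jaw opens. Flat bed 12 mm above the bench, x -30 to +115 mm, y -50 to +65: the loaded cradle stands on it with its middle at x +60, channel along x, head at x 0 pointing to -x. Jaws span x -19 to +19, tops 62 mm up. A 30 mm high beam lies at x -60 to -34
- caliper_jaw (a joint): opening between the two jaw faces in m, 0 to 0.070; it starts open at 0.056 to 0.068 and reads 0.044 when shut on the head. The jaw slides stiffly (about 1 N of friction) and stays where it is left. Shutting it may push and square the loaded cradle on the bed: push with 10 to 15 N
- jaw_tab (a point): grip point 70 mm above the bench on the moving jaw's upright dark steel thumb tab: 14 mm thick along y, 30 mm along x, free from 42 to 92 mm above the bench, over the beam at caliper x -47 mm and 28 mm in +y from the moving jaw's face. Axes are the caliper's. Pinch it along y or push its +y face; moving it to -y shuts the jaw
- jaw_face (a point): middle of the moving jaw's face that meets the head, 40 mm above the bench; axes are the caliper's
- caliper_anvil: the fixed jaw, 14 mm thick; its origin is on its face at caliper y -22 mm, 12 mm above the bench; axes are the caliper's
- microphone: black hand microphone, 55 x 85 x 26 mm, lying on the bench beyond the cradle; origin on its underside. Leave it alone
- spray_can: upright spray can, 52 mm across, 150 mm high, beyond the microphone; origin on its underside. Leave it alone
- screwdriver: screwdriver lying across the bench between the robot and the cradle, about 160 mm long and 30 mm high; origin on its underside near the middle. Leave it alone

How it is judged (in metres and radians):
On the way, in this order (a step that is already met when the one before it is completed fails the run):
1. the bigger stand-off lies in the cradle, let go, with the cradle still away from the caliper (x of standoff_mid in the frame of cradle_mid between -0.009 and 0.009 m and y of standoff_mid in the frame of cradle_mid between -0.006 and 0.006 m and z of standoff_mid in the frame of cradle_mid between 0.003 and 0.011 m and angle between the x axis of standoff_mid and the x axis of cradle_mid, either way round below 0.12 rad and angle between standoff_mid's own z axis and vertical below 0.1 rad and contact force between the fingers and standoff below 0.05 N and contact force between the fingers and cradle below 0.05 N and horizontal distance between cradle_mid and caliper above 0.13 m), for 0.2 s.
2. the loaded cradle stands flat on the caliper bed, let go, the head between the open jaws (x of standoff_mid in the frame of cradle_mid between -0.009 and 0.009 m and y of standoff_mid in the frame of cradle_mid between -0.006 and 0.006 m and z of standoff_mid in the frame of cradle_mid between 0.003 and 0.011 m and angle between the x axis of standoff_mid and the x axis of cradle_mid, either way round below 0.12 rad and angle between standoff_mid's own z axis and vertical below 0.1 rad and contact force between the fingers and standoff below 0.05 N and contact force between the fingers and cradle below 0.05 N and x of standoff_head in the frame of caliper between -0.014 and 0.014 m and y of standoff_head in the frame of caliper between -0.006 and 0.03 m and z of cradle_mid in the frame of caliper between 0.028 and 0.037 m and x of cradle_mid in the frame of caliper above 0.03 m and angle between cradle_mid's own z axis and vertical below 0.06 rad and value of joint caliper_jaw above 0.0495 m), for 0.2 s.
3. the jaws are shut on the head and at least 1.5 N of contact force registers on the fixed jaw (value of joint caliper_jaw below 0.0465 m and contact force between caliper_anvil and standoff above 1.5 N), for 0.02 s.
At the end, for the whole second after the job is handed in: caliper reads 41.5 to 46.5 mm on the head of the bigger stand-off, head within 0.1 rad and 14 mm of the jaws' middle line; stand-off lies in the cradle (within 9 mm along, 6 mm across), cradle flat on the caliper bed, all at rest and released (value of joint caliper_jaw between 0.0415 and 0.0465 m and x of standoff_mid in the frame of cradle_mid between -0.009 and 0.009 m and y of standoff_mid in the frame of cradle_mid between -0.006 and 0.006 m and z of standoff_mid in the frame of cradle_mid between 0.003 and 0.011 m and angle between the x axis of standoff_mid and the x axis of cradle_mid, either way round below 0.12 rad and angle between standoff_mid's own z axis and vertical below 0.1 rad and x of standoff_head in the frame of caliper between -0.014 and 0.014 m and y of standoff_head in the frame of caliper between -0.006 and 0.03 m and z of cradle_mid in the frame of caliper between 0.028 and 0.037 m and x of cradle_mid in the frame of caliper above 0.03 m and angle between cradle_mid's own z axis and vertical below 0.06 rad and angle between the x axis of standoff_head and the x axis of caliper, either way round below 0.1 rad and linear speed of each of standoff, cradle below 0.01 m/s and contact force between the fingers and standoff below 0.05 N and contact force between the fingers and cradle below 0.05 N); the robot touches nothing.
It fails at once if the head is squeezed hard (over 60 N on the fixed jaw) (contact force between caliper_anvil and standoff above 60 N).
It fails at once if the smaller stand-off or another bystander is shifted more than 30 mm (distance of any of spare_mid, microphone, spray_can, screwdriver from where it was at the start of the episode above 0.03 m).
It also fails if it takes over 69 s, if anything falls off the work surface, if the arm or the gripper's body presses on something with over 40 N, if the wrist force passes 120 N, or if a joint passes its speed limit or range.

## Working session

There is one attempt and no reset: what is moved stays moved. The work goes in short steps, each a Python script; the robot and the scene stay as the last script left them, time stands still between calls to the robot, and variables do not carry over. Pictures are saved under pics/ and viewed, and the job is handed in when it is done.

```bash
mkdir -p pics; ls
python3 - <<'E'
from bench import r
import cv2,numpy as np
s=r.state(); print(s, r.tcp_to_tips)
for n in ["scene","top","wrist"]:
    c=r.read_camera(n); cv2.imwrite(f"pics/{n}0.png",c["color"])
    np.savez(f"{n}0.npz",**{k:np.array(v) for k,v in c.items()})
    print(n,{k:v for k,v in c.items() if k not in("color","range_z")})
E
```

```text
pics
{'t': 0.0, 'joint_pos': array([-1.40574544e+00,  9.18625437e-02,  1.23189606e+00, -9.85056725e-06,
        1.81978170e+00, -5.67255896e-02]), 'dq': array([ 0.00016599,  0.0015225 , -0.00035378, -0.00112719, -0.00055987,
       -0.00113115]), 'tau': array([ 6.53033258e-04, -4.58731914e+01, -4.18023634e+01, -4.11402777e-05,
        1.16203265e-02, -1.68942739e-05]), 'tool_pos': array([ 131.91746287, -585.06582804,  247.14287363]), 'tool_rot': array([-0.07756094, -0.70272298, -0.07893575,  0.70280428]), 'force': array([-0.43063259,  0.11092223,  0.18465977]), 'wrist_torque': array([-0.00166871,  0.02377901, -0.02364073]), 'finger_gap': 85.342671198516} 17.0
scene {'fx': 416.969726740413, 'fy': 416.969726740413, 'cx': 317.3440199774091, 'cy': 198.60148727937218, 'R': array([[-0.49187292,  0.87050125, -0.01698817],
       [ 0.49703072,  0.26471814, -0.82636842],
       [-0.71485767, -0.41491189, -0.56287355]]), 't': array([ 304.80061489, -225.7740449 , 1520.29511475])}
top {'fx': 423.4016872894517, 'fy': 423.4016872894517, 'cx': 325.12064894909304, 'cy': 198.66732201192704, 'R': array([[ 0.00831331, -0.99987733, -0.01327433],
       [-0.98490953, -0.00589252, -0.17296966],
       [ 0.17287023,  0.01451196, -0.9848377 ]]), 't': array([  -5.20580431,  592.1654172 , 1039.99349157])}
wrist {'fx': 309.70691628693146, 'fy': 309.70691628693146, 'cx': 322.7584061994201, 'cy': 196.49033228826175, 'mount': array([[ 2.64453565e-04, -2.93675834e-01,  9.55905034e-01,
        -1.26439624e+02],
       [ 9.99999346e-01,  1.14139032e-03,  7.40087762e-05,
        -1.29522448e+00],
       [-1.11279534e-03,  9.55904389e-01,  2.93675944e-01,
        -7.40631326e+01],
       [ 0.00000000e+00,  0.00000000e+00,  0.00000000e+00,
         1.00000000e+00]])}
```

View pics/scene0.png

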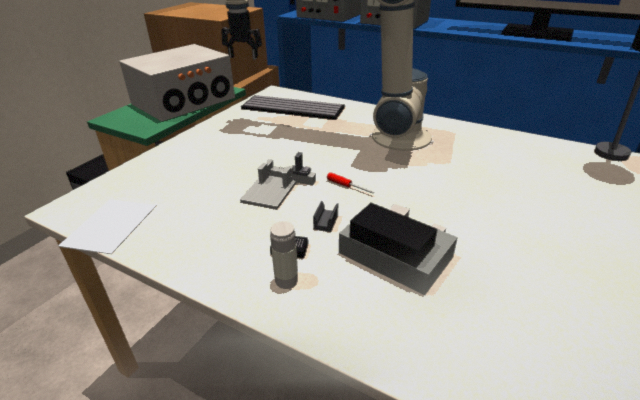

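View pics/top0.png

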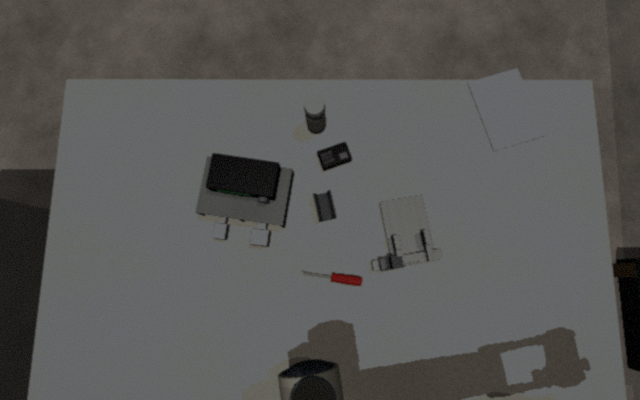

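View pics/wrist0.png

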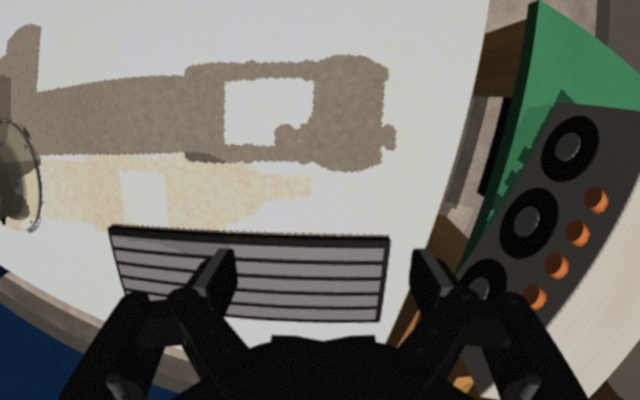

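```bash
cat > cam.py <<'E'
import numpy as np,cv2
def cloud(c):
    z=np.asarray(c["range_z"],float); h,w=z.shape
    u,v=np.meshgrid(np.arange(w),np.arange(h))
    P=np.stack([(u-c["cx"])/c["fx"]*z,(v-c["cy"])/c["fy"]*z,z],-1)
    X=(P-c["t"])@c["R"]
    X[z<=0]=np.nan
    return X
E
python3 - <<'E'
import numpy as np,cv2
from cam import *
for n in["top","scene"]:
    c=dict(np.load(n+"0.npz")); X=cloud(c); np.save(n+"X.npy",X)
    for (u,v) in ([(260,237),(220,230),(325,206),(412,215),(335,155),(345,280),(386,262),(450,330),(500,200)] if n=="top" else [(320,220),(265,190),(350,185),(400,215),(500,150),(200,200)]):
        print(n,u,v,X[v,u].round(1))
c=dict(np.load("top0.npz"))
im=cv2.convertScaleAbs(c["color"],alpha=2.0)
cv2.imwrite("pics/topz.png",cv2.resize(im[90:300,180:460],None,fx=2.8,fy=2.8,interpolation=cv2.INTER_CUBIC))
c=dict(np.load("scene0.npz"))
cv2.imwrite("pics/scenez.png",cv2.resize(c["color"][140:300,230:470],None,fx=3.3,fy=3.3,interpolation=cv2.INTER_CUBIC))
E
```

```text
top 260 237 [493.1 165.5  41.4]
top 220 230 [511.1 271.4  34.2]
top 325 206 [ 5.783e+02 -3.000e-01  1.830e+01]
top 412 215 [ 556.6 -230.9   11.7]
top 335 155 [716.2 -26.2  25.1]
top 345 280 [386.3 -53.   28.1]
top 386 262 [ 432.  -155.5   47.8]
top 450 330 [ 262.9 -321.5    1.1]
top 500 200 [ 600.6 -470.3   -1.1]
scene 320 220 [594.6  -5.9  14.9]
scene 265 190 [ 540.7 -220.1   11.9]
scene 350 185 [393.9 -15.8   7.6]
scene 400 215 [604.3 207.4 112. ]
scene 500 150 [-54.7 333.7   1.1]
scene 200 200 [ 6.58e+02 -3.67e+02  1.00e-01]
```

View pics/topz.png

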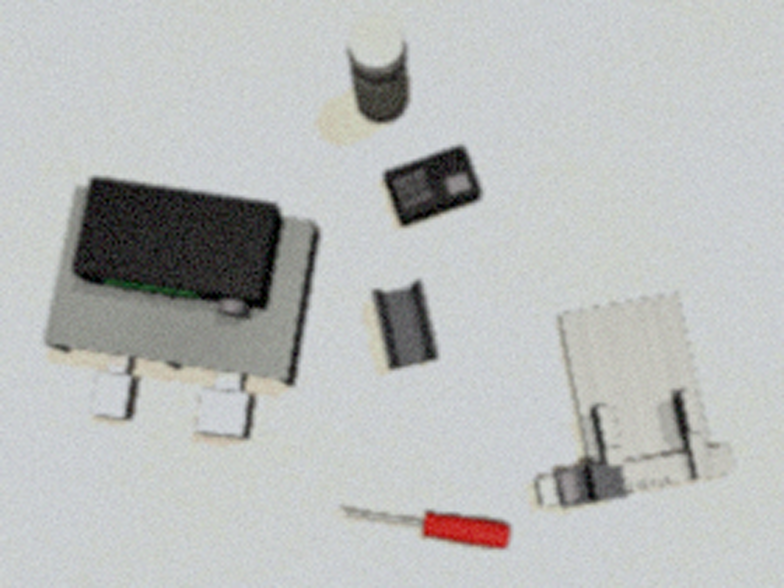

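View pics/scenez.png

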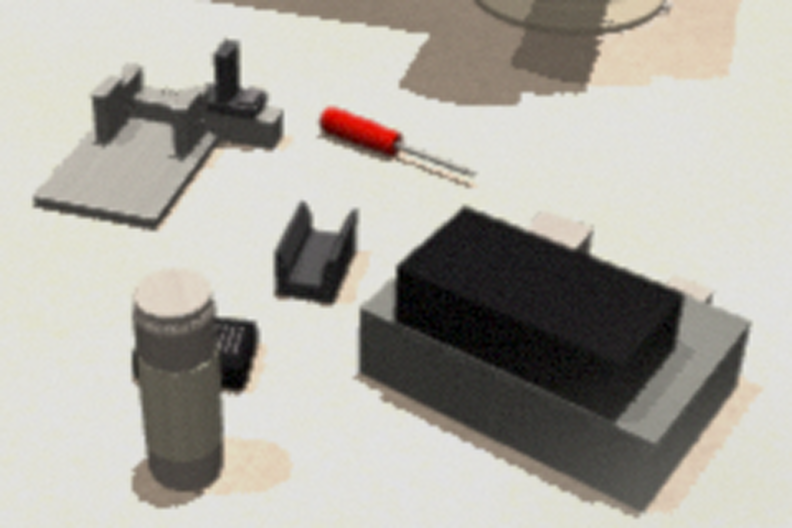

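Run:
```python
import numpy as np,cv2
from scipy.spatial.transform import Rotation as R
q=[-0.07756094, -0.70272298, -0.07893575, 0.70280428]
print(R.from_quat(q[1:]+q[:1]).as_matrix().round(3))
X=np.load("topX.npy"); S=np.load("sceneX.npy")
def sel(X,x0,x1,y0,y1,z0,z1):
    P=X.reshape(-1,3); m=(P[:,0]>x0)&(P[:,0]<x1)&(P[:,1]>y0)&(P[:,1]<y1)&(P[:,2]>z0)&(P[:,2]<z1); return P[m]
for nm,b in dict(head=(450,530,120,205,38,50),spare=(470,540,230,300,26,38),roof=(480,720,80,320,56,68),radio=(480,720,80,320,104,120),cradle=(530,640,-50,50,33,50),cradlefloor=(530,640,-50,50,10,22),bed=(470,640,-300,-160,6,18),jaws=(400,560,-320,-100,55,68),tab=(400,560,-320,-100,75,100),beam=(380,520,-320,-100,24,36),mic=(650,780,-100,40,18,35),can=(700,900,-50,80,140,160),scr=(350,450,-140,60,8,40)).items():
  for k,C in (("top",X),("sc",S)):
    P=sel(C,*b)
    if len(P)<4: print(nm,k,len(P)); continue
    (c,s,a)=cv2.minAreaRect(P[:,:2].astype(np.float32))
    print(nm,k,len(P),"med",np.median(P,0).round(1),"rect c",np.round(c,1),"size",np.round(s,1),"ang",round(a,1),"zstd",P[:,2].std().round(2))
```

```text
[[-0.     0.22  -0.976]
 [ 0.002 -0.976 -0.22 ]
 [-1.    -0.002 -0.   ]]
head top 269 med [493.1 167.3  43.2] rect c [493.6 167.4] size [44.2 39.9] ang 84.9 zstd 1.94
head sc 134 med [490.7 171.5  44.2] rect c [491.7 169.7] size [44.1 35.6] ang 84.0 zstd 1.53
spare top 200 med [510.8 272.6  31.4] rect c [514.7 272.9] size [32.7 49.3] ang 83.0 zstd 2.17
spare sc 56 med [499.9 278.1  32.5] rect c [499.7 277.5] size [30.3 15.9] ang 86.7 zstd 1.29
roof top 2529 med [575.  199.   61.5] rect c [611.9 207.6] size [227.  150.3] ang 81.8 zstd 2.0
roof sc 1085 med [666.8 293.9  62. ] rect c [614.2 208.5] size [227.2 152.7] ang 82.1 zstd 2.25
radio top 2454 med [639.9 202.1 111.3] rect c [638.8 203.6] size [170.6  97.7] ang 80.8 zstd 1.93
radio sc 2167 med [650.7 211.9 112. ] rect c [643.2 205. ] size [170.5  93.1] ang 81.8 zstd 1.79
cradle top 179 med [579.5  -8.2  40.8] rect c [578.8   0.9] size [71.4 47.8] ang 13.1 zstd 3.18
cradle sc 152 med [586.9  -8.1  40.6] rect c [579.9   3. ] size [75.8 49. ] ang 12.2 zstd 3.38
cradlefloor top 273 med [ 5.782e+02 -1.000e-01  1.580e+01] rect c [5.79e+0
[... 794 characters left out ...]
207.2] size [ 77.1 180.4] ang 10.6 zstd 2.21
beam sc 235 med [ 448.8 -217.9   29.9] rect c [ 465.2 -190.7] size [ 83.5 153.9] ang 11.5 zstd 2.9
mic top 625 med [715.6 -23.6  25.3] rect c [717.  -24.4] size [55.8 85.3] ang 21.0 zstd 2.43
mic sc 178 med [710.2   7.7  25.7] rect c [718.1 -21.7] size [55.  84.3] ang 18.3 zstd 2.25
can top 313 med [806.5  26.4 149.3] rect c [806.7  25.6] size [46.7 47.2] ang 88.3 zstd 2.78
can sc 367 med [813.2  30.7 149.8] rect c [809.8  28.4] size [47.3 47.9] ang 62.6 zstd 3.2
scr top 455 med [394.1 -60.7  22.9] rect c [395.7 -45. ] size [ 60.  200.2] ang 9.9 zstd 5.51
scr sc 329 med [401.5 -61.4  20.4] rect c [398.6 -45.1] size [ 59.3 201.7] ang 10.8 zstd 6.51
```

```bash
cat >> cam.py <<'E'
from scipy.spatial.transform import Rotation as Rot
def quat(yaw):
    c,s=np.cos(yaw),np.sin(yaw)
    M=np.array([[0,s,-c],[0,-c,-s],[-1,0,0]],float)
    q=Rot.from_matrix(M).as_quat(); return [q[3],q[0],q[1],q[2]]
def wcloud(c,pos,q):
    z=np.asarray(c["range_z"],float); h,w=z.shape
    u,v=np.meshgrid(np.arange(w),np.arange(h))
    dx=(u-c["cx"])/c["fx"]; dy=(v-c["cy"])/c["fy"]; th=np.hypot(dx,dy)+1e-9
    k=np.tan(th)/th
    P=np.stack([dx*k*z,dy*k*z,z],-1)
    M=np.asarray(c["mount"]); T=P@M[:3,:3].T+M[:3,3]
    Rw=Rot.from_quat([q[1],q[2],q[3],q[0]]).as_matrix()
    X=T@Rw.T+np.asarray(pos); X[(z<=0)|(th>1.4)]=np.nan
    return X
def snap(r,name):
    s=r.state(); c=r.read_camera("wrist")
    cv2.imwrite(f"pics/{name}.png",c["color"])
    X=wcloud(c,s["tool_pos"],s["tool_rot"])
    np.savez(name+".npz",X=X,color=c["color"],pos=s["tool_pos"],q=s["tool_rot"],**{k:np.array(c[k]) for k in("fx","fy","cx","cy","mount")})
    return X,c
def proj(d,W):
    Rw=Rot.from_quat(np.roll(d["q"],-1)).as_matrix(); M=d["mount"]
    T=(np.atleast_2d(W)-d["pos"])@Rw; P=(T-M[:3,3])@M[:3,:3]
    rr=np.hypot(P[:,0],P[:,1]); th=np.arctan2(rr,P[:,2])
    return np.stack([d["cx"]+d["fx"]*th*P[:,0]/rr,d["cy"]+d["fy"]*th*P[:,1]/rr],-1)
def sel(X,x0,x1,y0,y1,z0,z1):
    P=X.reshape(-1,3); m=(P[:,0]>x0)&(P[:,0]<x1)&(P[:,1]>y0)&(P[:,1]<y1)&(P[:,2]>z0)&(P[:,2]<z1); return P[m]
E
python3 - <<'E'
from bench import r
from cam import *
t=r.state()["t"]
r.move_to([480,-215,230],quat(0.1)); print(r.state()["t"]-t)
snap(r,"w1"); t=r.state()["t"]
r.move_to([530,95,230],quat(0.0)); print(r.state()["t"]-t)
snap(r,"w2"); print(r.state()["t"],r.state()["joint_pos"],r.state()["force"])
E
```

```text
1.8417000000000001
1.1999999999999997
3.2917 [ 1.12007705e-01 -7.76754550e-02  1.43254527e+00 -4.44107786e-04
  1.78675193e+00  1.68438875e+00] [-0.48742223 -0.01775964 -0.22625148]
```

View pics/w1.png

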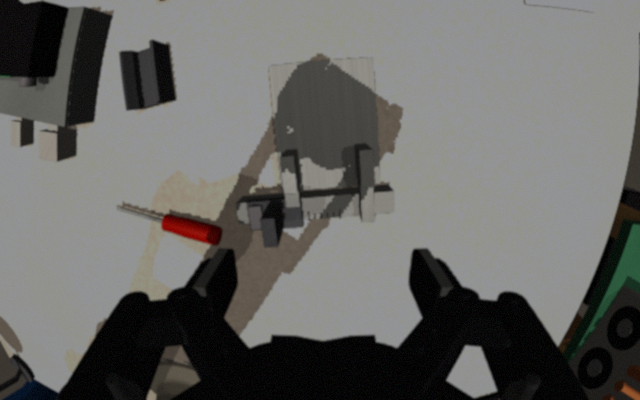

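View pics/w2.png

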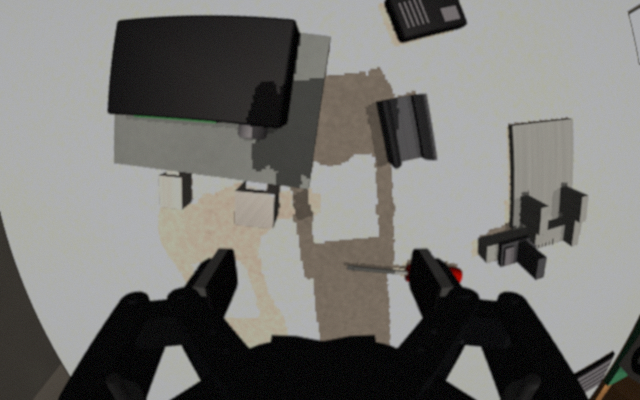

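Run:
```python
from cam import *
D={k:np.load(k+".npz") for k in("w1","w2")}
B=dict(head=(450,530,120,205,38,50),spare=(470,540,230,300,26,38),roof=(480,720,80,320,56,68),cradle=(530,640,-50,50,33,50),cradlefloor=(530,640,-50,50,10,22),bed=(470,640,-300,-160,8,16),jawL=(460,560,-200,-150,57,67),jawR=(460,560,-290,-235,57,67),tab=(400,560,-320,-100,86,97),beam=(380,480,-320,-100,26,34),mic=(650,780,-100,40,18,35),scr=(350,450,-140,60,8,40))
for nm,b in B.items():
  for k,d in D.items():
    P=sel(d["X"],*b)
    if len(P)<8: print(nm,k,len(P)); continue
    (c,s,a)=cv2.minAreaRect(P[:,:2].astype(np.float32))
    print(nm,k,len(P),"med",np.median(P,0).round(1),"rect c",np.round(c,1),"size",np.round(s,1),"ang",round(a,1),"zstd",P[:,2].std().round(2))
```

```text
head w1 609 med [493.8 164.8  44.8] rect c [493.2 168.9] size [45.9 40.6] ang 83.8 zstd 1.79
head w2 1434 med [495.1 168.7  44.9] rect c [493.4 169.5] size [44.1 40.6] ang 85.0 zstd 1.2
spare w1 320 med [510.5 270.4  32.5] rect c [511.9 275.1] size [34.9 46.2] ang 83.9 zstd 2.15
spare w2 847 med [511.3 274.1  32.7] rect c [512.7 275.3] size [33.1 45.6] ang 83.5 zstd 1.78
roof w1 4301 med [573.  128.5  62.8] rect c [607.8 185.9] size [181.9 150.1] ang 81.9 zstd 1.57
roof w2 12897 med [570.3 170.   62.8] rect c [610.8 207.2] size [220.9 150.5] ang 82.1 zstd 0.75
cradle w1 1124 med [577.1  15.5  40.8] rect c [578.6   4. ] size [73.  51.1] ang 13.3 zstd 3.45
cradle w2 1319 med [579.8  -7.6  41.6] rect c [578.8   3.8] size [73.3 49.4] ang 12.9 zstd 3.39
cradlefloor w1 1116 med [577.5   6.1  17. ] rect c [5.792e+02 3.000e-01] size [73.2 44.2] ang 12.4 zstd 2.18
cradlefloor w2 1494 med [579.9   2.8  16.9] rect c [578.5   5.4] size [73.4 46.3] ang 12.9 zstd 1.42
bed w1 10419 med [ 541.4 -215.2   12.8] rect c [ 532.8 -213.1] size [143.9 115.8] ang 9.3 zstd 0.78
bed w2 4396 med [ 546.1 -209.4 
[... 441 characters left out ...]
g 10.3 zstd 1.77
tab w1 491 med [ 433.9 -168.9   92.7] rect c [ 432.1 -168.3] size [31.6 14.9] ang 10.2 zstd 1.54
tab w2 256 med [ 434.5 -165.5   92.5] rect c [ 432.9 -167.8] size [30.4 16. ] ang 10.2 zstd 2.09
beam w1 2054 med [ 444.8 -232.6   30.8] rect c [ 450.8 -206.8] size [ 52.  179.2] ang 9.8 zstd 1.0
beam w2 731 med [ 440.2 -222.5   30.9] rect c [ 454.9 -205.1] size [ 61.5 180.2] ang 12.1 zstd 1.45
mic w1 0
mic w2 2451 med [708.4 -15.4  26.7] rect c [714.6 -21.8] size [51.5 85.7] ang 19.2 zstd 1.76
scr w1 1661 med [397.1 -63.9  24. ] rect c [395.6 -45.8] size [ 62. 203.] ang 10.7 zstd 5.6
scr w2 936 med [ 414.3 -119.3   19.9] rect c [399.3 -45. ] size [ 54.6 203.1] ang 10.7 zstd 7.79
```

Run:
```python
from bench import r
from cam import *
yaw=-0.092; ex=np.array([np.cos(yaw),np.sin(yaw)])
g=np.array([493.4,169.3])+2*ex
def st(): 
    s=r.state(); print(round(s["t"],2),s["tool_pos"].round(1),s["force"].round(1),s["wrist_torque"].round(2),round(s["finger_gap"],1))
r.move_to([*g,110],quat(yaw)); st()
print(r.line_to([*g,25],rate=100,f_stop=15)); st()
r.command_gripper(30); st()
r.line_to([*g,29],rate=40); st()
ry=np.deg2rad(-7.9); d=np.array([np.cos(ry),np.sin(ry)])
p=g-98*d
r.line_to([*p,29],rate=100); st()
r.line_to([*p,110],rate=120); st()
X,c=snap(r,"w3")
```

```text
3.92 [496.3 168.4 111.3] [-0.   0.6 -0.3] [0.02 0.01 0.04] 85.3
False
4.92 [496.  169.3  25.9] [-0.3 -0.7 -0.1] [ 0.01 -0.03 -0.01] 85.4
5.39 [495.8 169.2  25.7] [-0.8 -0.2  3. ] [-0.06  0.09 -0.05] 43.2
5.64 [495.2 169.   28.7] [ 0.1  0.  -2.1] [-0.   -0.04 -0.  ] 43.6
6.78 [398.8 182.5  29.2] [ 0.5  0.2 -2.3] [-0.02  0.08  0.02] 43.2
7.6 [398.  182.4 109.1] [ 0.1 -0.  -1.3] [-0.06  0.05  0.02] 43.3
```

View pics/w3.png

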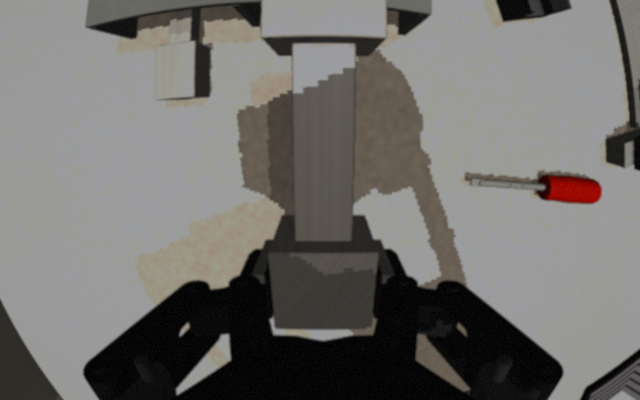

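Run:
```python
from cam import *
d=np.load("w3.npz"); Rw=Rot.from_quat(np.roll(d["q"],-1)).as_matrix()
T=(d["X"]-d["pos"])@Rw   # tool: x fwd(down), y, z (toward -obj x)
T=np.stack([-T[...,2],-T[...,1],-T[...,0]],-1).reshape(-1,3)  # a along obj x, b obj y, h up
T=T[np.isfinite(T).all(1)]
print(sel(np.array(T),-30,160,-30,30,-40,40).shape)
for a in range(-30,140,5):
    P=T[(T[:,0]>=a)&(T[:,0]<a+5)&(abs(T[:,1])<28)&(T[:,2]>-12)&(T[:,2]<40)]
    if len(P)>5: print(a,len(P),"y",P[:,1].min().round(1),P[:,1].max().round(1),"med y",np.median(P[:,1]).round(1),"h",np.percentile(P[:,2],[5,50,95]).round(1))
F=T[(T[:,2]>14)&(T[:,2]<32)&(abs(T[:,1])<28)&(T[:,0]>-40)&(T[:,0]<140)]
for lo,hi in((-40,40),(60,140)):
    P=F[(F[:,0]>lo)&(F[:,0]<hi)]; print(np.percentile(P[:,0],[1,50,99]).round(1),cv2.minAreaRect(P[:,:2].astype(np.float32)))
```

```text
(30512, 3)
-25 218 y -20.5 22.6 med y 1.0 h [18.2 19.  19.7]
-20 812 y -21.2 23.0 med y 0.8 h [18.4 19.2 20. ]
-15 902 y -22.0 23.8 med y 0.8 h [18.3 19.3 20.3]
-10 1025 y -22.5 24.2 med y 1.3 h [18.4 19.3 23.2]
-5 1123 y -22.8 24.4 med y 0.8 h [18.3 19.3 23.5]
0 1214 y -22.8 24.6 med y 0.8 h [18.3 19.3 23.9]
5 1815 y -27.4 28.0 med y 0.0 h [ 2.  19.2 23.7]
10 2077 y -28.0 28.0 med y -2.3 h [11.7 19.5 38.5]
15 2813 y -21.3 22.9 med y 1.3 h [-6.2 13.1 19.6]
20 645 y -11.3 12.9 med y 0.9 h [ 8.2  9.2 10.1]
25 675 y -11.1 12.8 med y 0.9 h [ 8.1  9.1 10. ]
30 687 y -11.3 12.7 med y 0.9 h [ 8.2  9.1 10. ]
35 713 y -11.2 12.5 med y 0.9 h [ 8.1  9.1 10. ]
40 734 y -11.1 12.7 med y 0.9 h [ 8.1  9.1 10.1]
45 772 y -10.9 12.7 med y 0.9 h [ 8.1  9.1 10.1]
50 784 y -11.3 12.6 med y 0.9 h [ 8.   9.1 10.1]
55 790 y -11.1 12.5 med y 0.5 h [ 8.1  9.1 10.1]
60 823 y -11.4 12.9 med y 0.9 h [ 8.   9.1 10.2]
65 848 y -11.3 12.7 med y 0.9 h [ 8.1  9.  10. ]
70 839 y -11.2 12.7 med y 0.9 h [ 8.   9.  10.1]
75 827 y -11.2 13.0 med y 0.9 h [ 7.9  9.  10.1]
80 832 y -11.1 12.6 med y 0.9 h [ 7.9  9.  10. ]
85 819 y -11.1 12.6 med y 0.9 h [ 7.9  9.  10.1]
90 827 y -11.1 12.9 med y 1.0 h [ 7.9  9.  10.1]
95 2257 y -21.3 22.5 med y 0.6 h [-4.1 13.5 19.7]
100 1675 y -21.4 22.9 med y 0.6 h [17.8 19.  20.1]
105 1638 y -21.5 22.8 med y 1.0 h [17.8 18.9 20.1]
110 578 y -21.2 22.5 med y -0.1 h [17.8 18.8 20. ]
[-20.8   3.2  18.1] ((-1.7086238861083984, 0.03270912170410156), (55.9815559387207, 40.9592170715332), 89.88948822021484)
[ 97.6 104.2 111.8] ((104.83740234375, 0.7044525146484375), (15.120497703552246, 44.351192474365234), 0.06954117864370346)
```

Run:
```python
from bench import r
from cam import *
yaw=np.deg2rad(12.9); ex=np.array([np.cos(yaw),np.sin(yaw)])
g=np.array([578.7,3.0])-57.3*ex
def st(): 
    s=r.state(); print(round(s["t"],2),s["tool_pos"].round(1),s["force"].round(1),s["wrist_torque"].round(2),round(s["finger_gap"],1))
r.move_to([*g,112],quat(yaw)); st()
r.line_to([*g,78],rate=80); st()
X,c=snap(r,"w4")
```

```text
8.57 [522.3  -9.1 111.3] [-0.5  0.4 -2.7] [-0.01  0.1   0.01] 43.2
9.14 [522.6  -9.6  77.5] [ 0.2  0.6 -1.6] [-0.02  0.03  0.01] 43.6
```

View pics/w4.png

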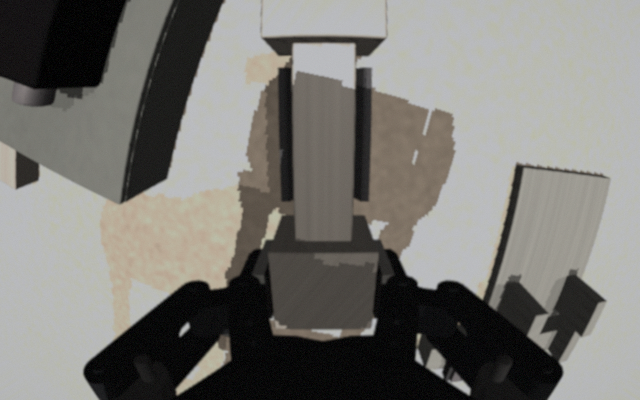

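Run:
```python
from cam import *
d=np.load("w4.npz"); Rw=Rot.from_quat(np.roll(d["q"],-1)).as_matrix()
T=(d["X"]-d["pos"])@Rw
T=np.stack([-T[...,2],-T[...,1],-T[...,0]],-1)
h=T[...,2]+77.5
m=(h>34)&(h<48)&(abs(T[...,1])<40)&(T[...,0]>5)&(T[...,0]<120)
P=T[m]; print(len(P)); print(P.min(0),P.max(0))
for s in(1,-1):
    Q=P[P[:,1]*s>0]; print(s,len(Q),np.percentile(Q[:,0],[1,50,99]).round(1),np.percentile(Q[:,1],[1,50,99]).round(1),cv2.minAreaRect(Q[:,:2].astype(np.float32)))
    for a in range(15,100,10):
        q=Q[(Q[:,0]>=a)&(Q[:,0]<a+10)]
        if len(q)>5: print(a,len(q),np.percentile(q[:,1],[2,98]).round(1))
W=T[(h>80)&(h<90)&(abs(T[...,1])<16)&(T[...,0]>25)&(T[...,0]<90)]; print(np.percentile(W[:,1],[1,50,99]))
F=T[(h>92)&(h<102)&(abs(T[...,1])<26)&(T[...,0]>70)&(T[...,0]<125)]; print(np.percentile(F[:,0],[1,50,99]))
```

```text
3872
[ 21.75074826 -24.08184337 -42.35049224] [ 94.02848112  24.60662065 -31.78358585]
1 1756 [22.6 59.7 93.3] [17.8 20.8 24.3] ((57.82966613769531, 21.117361068725586), (7.015547752380371, 72.15652465820312), 89.79623413085938)
15 67 [17.9 23.7]
25 220 [17.8 23.9]
35 234 [18. 24.]
45 241 [17.8 23.9]
55 245 [18.1 24.1]
65 265 [18.1 24.4]
75 254 [18.  24.3]
85 230 [18.  24.3]
-1 2116 [22.7 59.1 93.4] [-23.8 -19.4 -16. ] ((57.951812744140625, -19.892955780029297), (72.1619873046875, 8.21770191192627), 0.26076582074165344)
15 80 [-23.7 -16.4]
25 281 [-23.9 -16.2]
35 297 [-23.8 -16. ]
45 281 [-23.3 -16.2]
55 293 [-23.3 -16.1]
65 307 [-23.5 -15.9]
75 304 [-23.4 -15.8]
85 273 [-23.4 -16.2]
[-10.60292889   1.1984437   12.85643   ]
[ 97.97914232 104.58741527 112.13188345]
```

Run:
```python
from bench import r
from cam import *
def st(): 
    s=r.state(); print(round(s["t"],2),s["tool_pos"].round(1),s["force"].round(1),s["wrist_torque"].round(2),round(s["finger_gap"],1))
yaw=np.deg2rad(12.9); ex=np.array([np.cos(yaw),np.sin(yaw)])
g=np.array([578.7,3.0])-57.3*ex+0.6*ex-0.5*np.array([-ex[1],ex[0]])
r.line_to([*g,45],rate=60); st()
print(r.line_to([*g,29],rate=20,f_stop=5)); st()
```

```text
9.89 [523.6 -10.1  45. ] [ 0.1 -0.4 -1.3] [ 0.02  0.08 -0.03] 43.4
True
10.54 [523.3 -10.1  31.7] [-1.1  0.7  4.5] [ 0.07  0.02 -0.03] 42.9
```

Run:
```python
from bench import r
from cam import *
def st(): 
    s=r.state(); print(round(s["t"],2),s["tool_pos"].round(1),s["force"].round(1),s["wrist_torque"].round(2),round(s["finger_gap"],1))
r.command_gripper(85); st()
p=r.state()["tool_pos"]
r.line_to([p[0],p[1],120],rate=120); st()
r.wait(0.2)
d,c=snap(r,"w5")
d=np.load("w5.npz"); Rw=Rot.from_quat(np.roll(d["q"],-1)).as_matrix()
T=(d["X"]-d["pos"])@Rw
T=np.stack([-T[...,2],-T[...,1],-T[...,0]],-1); h=T[...,2]+d["pos"][2]
def box(n,a,b,h0,h1,w=30):
    P=T[(h>h0)&(h<h1)&(abs(T[...,1])<w)&(T[...,0]>a)&(T[...,0]<b)]
    print(n,len(P),np.percentile(P[:,0],[1,50,99]).round(1),np.percentile(P[:,1],[1,50,99]).round(1),[np.round(v,1) for v in cv2.minAreaRect(P[:,:2].astype(np.float32))])
box("head",-30,25,47,55); box("foot",80,130,47,55); box("waist",25,90,36,43.5,14); 
for s in (1,-1):
    P=T[(h>35)&(h<46)&(T[...,1]*s>14)&(T[...,1]*s<32)&(T[...,0]>10)&(T[...,0]<110)]
    print("lip",len(P),np.percentile(P[:,0],[1,50,99]).round(1),np.percentile(P[:,1],[1,50,99]).round(1),np.median(P[:,2])+d["pos"][2])
```

```text
11.03 [522.3 -10.1  30.1] [ 0.9 -0.1  0. ] [ 0.02 -0.02 -0.01] 85.1
11.93 [521.8 -10.1 119. ] [ 0.7  0.4 -0.8] [-0.03 -0.03  0.07] 84.6
head 3622 [-18.7   2.1  20.2] [-20.6   1.1  22.2] [array([0.5, 0.9]), array([40.3, 43.9]), np.float64(0.7)]
foot 1824 [ 99.7 107.4 115.7] [-20.9   0.6  22. ] [array([107.7,   0.3]), array([16.5, 44.1]), np.float64(0.0)]
waist 3520 [25.7 57.7 89.4] [-11.2   0.5  12.5] [array([57.5,  0.7]), array([65. , 24.4]), np.float64(0.3)]
lip 1554 [19.8 59.9 99.8] [15.3 20.  24.5] 42.520332010006044
lip 1577 [19.8 59.3 99.8] [-23.5 -18.8 -14.6] 42.539920553103386
```

View pics/w5.png

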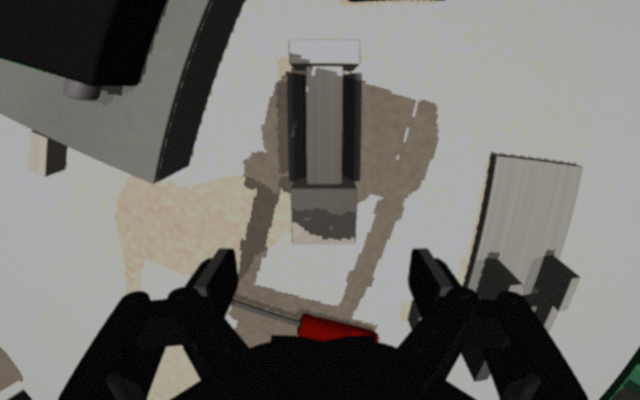

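Run:
```python
from bench import r
from cam import *
def st(): 
    s=r.state(); print(round(s["t"],2),s["tool_pos"].round(1),s["force"].round(1),s["wrist_torque"].round(2),round(s["finger_gap"],1))
yaw=np.deg2rad(12.9); ex=np.array([np.cos(yaw),np.sin(yaw)])
g=np.array([580.2,3.2])-15*ex
r.line_to([*g,100],rate=120)
print(r.line_to([*g,25],rate=100,f_stop=15)); st()
r.command_gripper(30); st()
r.line_to([*g,45],rate=50); st()
r.line_to([*g,140],rate=120); st()
cy=np.deg2rad(10.5); cx=np.array([np.cos(cy),np.sin(cy)]); cyv=np.array([-cx[1],cx[0]])
o=np.array([491,-227.5]); t=o+60*cx+7.5*cyv-15*cx
r.line_to([*t,140],quat(cy),rate=150); st()
snap(r,"w6")
```

```text
False
13.64 [ 5.661e+02 -2.000e-01  2.580e+01] [ 0.5 -1.   0.2] [-0.02 -0.    0.05] 84.8
14.07 [ 5.662e+02 -3.000e-01  2.600e+01] [-0.3 -0.5  2.7] [-0.06 -0.02  0.02] 47.2
14.62 [ 5.656e+02 -1.000e-01  4.510e+01] [-0.2 -0.3 -3.4] [ 0.04  0.   -0.03] 47.4
15.57 [ 5.651e+02 -1.000e-01  1.388e+02] [-0.7 -0.3 -4.2] [ 0.01  0.06 -0.  ] 47.1
17.14 [ 534.1 -211.2  140. ] [ 0.  -0.8 -3.5] [-0.04 -0.    0.02] 47.3
```

View pics/w6.png

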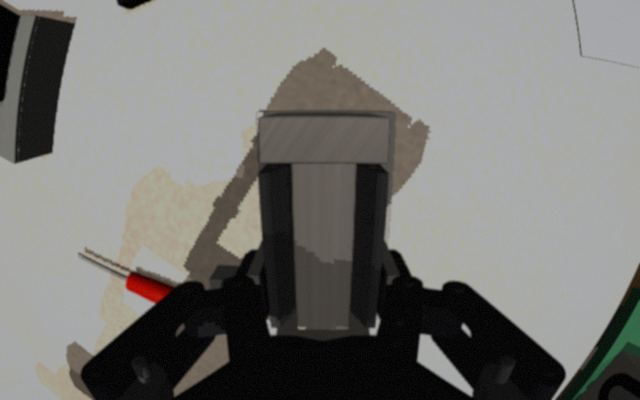

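Run:
```python
from bench import r
from cam import *
def st(): 
    s=r.state(); print(round(s["t"],2),s["tool_pos"].round(1),s["force"].round(1),s["wrist_torque"].round(2),round(s["finger_gap"],1))
cy=np.deg2rad(10.5); cx=np.array([np.cos(cy),np.sin(cy)]); cyv=np.array([-cx[1],cx[0]])
o=np.array([491,-227.5]); t=o+60*cx+7.5*cyv-15*cx
print(r.line_to([*t,50],rate=60,f_stop=12)); st()
c=r.read_camera("scene"); cv2.imwrite("pics/s6.png",cv2.resize(c["color"][100:240,200:400],None,fx=4,fy=4,interpolation=cv2.INTER_CUBIC))
```

```text
False
18.84 [ 534.2 -212.1   50.6] [-0.2  0.4 -3.5] [-0.02  0.   -0.01] 47.4
```

View pics/s6.png

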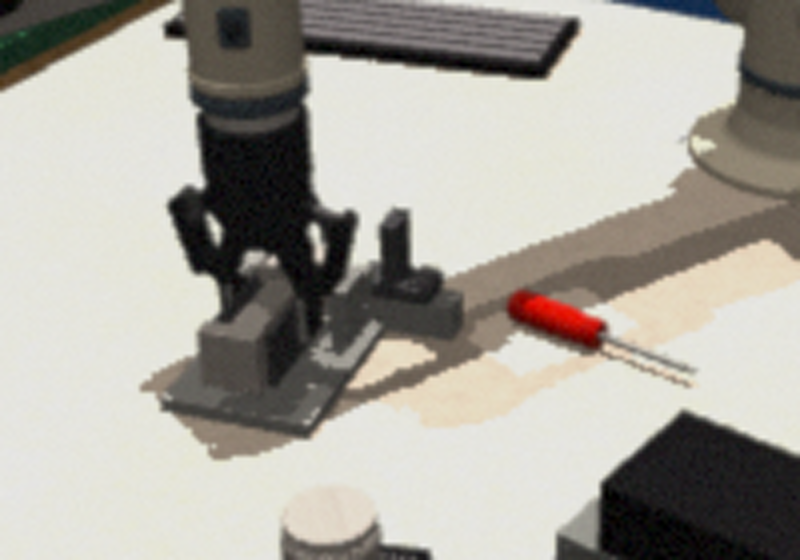

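Run:
```python
from bench import r
from cam import *
def st(): 
    s=r.state(); print(round(s["t"],2),s["tool_pos"].round(1),s["force"].round(1),s["wrist_torque"].round(2),round(s["finger_gap"],1))
cy=np.deg2rad(10.5); cx=np.array([np.cos(cy),np.sin(cy)]); cyv=np.array([-cx[1],cx[0]])
o=np.array([491,-227.5]); t=o+60*cx+7.5*cyv-15*cx
print(r.line_to([*t,34],rate=20,f_stop=5)); st()
r.command_gripper(85); st()
p=r.state()["tool_pos"]
r.line_to([p[0],p[1],150],rate=120)
q=p[:2]-75*cx
r.line_to([*q,180],rate=150); st()
snap(r,"w7")
```

```text
True
19.49 [ 533.9 -211.9   37.9] [ 1.4 -0.7  5. ] [-0.05 -0.08 -0.  ] 47.2
19.96 [ 532.5 -211.3   35.8] [ 0.1 -0.6  0.6] [-0.03  0.02 -0.01] 85.0
21.75 [ 458.9 -224.8  179.5] [ 0.5  0.9 -0.5] [-0.03  0.03 -0.  ] 85.2
```

View pics/w7.png

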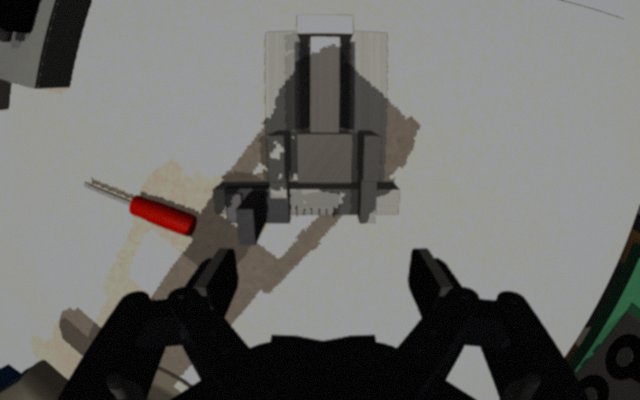

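```bash
cat > meas.py <<'E'
from cam import *
import sys
d=np.load(sys.argv[1]+".npz"); X=d["X"]
cy=np.deg2rad(10.5); cx=np.array([np.cos(cy),np.sin(cy)]); cyv=np.array([-cx[1],cx[0]])
o=np.array([491,-227.5])
C=np.stack([(X[...,:2]-o)@cx,(X[...,:2]-o)@cyv,X[...,2]],-1)
def box(n,x0,x1,y0,y1,z0,z1):
    P=sel(C,x0,x1,y0,y1,z0,z1)
    if len(P)<8: print(n,len(P)); return
    print(n,len(P),"x",np.percentile(P[:,0],[1,99]).round(1),"y",np.percentile(P[:,1],[1,99]).round(1),"z",np.median(P[:,2]).round(1),[np.round(v,1) for v in cv2.minAreaRect(P[:,:2].astype(np.float32))])
box("headtop",-25,40,-21,35,57.5,67); box("all60",-40,40,-60,80,59,67); box("headx",0,40,-60,80,57,67)
box("jawL",-25,22,25,70,60.5,66); box("jawR",-25,22,-50,-16,60.5,66)
box("foot",85,125,-40,50,57,67); box("waist",25,95,-12,25,48,55.5)
box("lipP",20,110,22,40,48,58);box("lipM",20,110,-30,-8,48,58)
box("tab",-70,-25,40,100,86,97); box("bed",-40,120,-60,75,10,16)
E
python3 meas.py w7
```

```text
headtop 2697 x [-20.1  19.2] y [-12.2  30.2] z 62.8 [array([-0.5,  9. ]), array([40.4, 44.9]), np.float64(0.2)]
all60 4350 x [-32.3  19.1] y [-35.1  62.3] z 62.8 [array([-2.7, 20.9]), array([ 55.4, 118.6]), np.float64(12.2)]
headx 2244 x [ 0.1 19.4] y [-35.2  53.8] z 62.8 [array([14.6,  9.2]), array([29.3, 90.8]), np.float64(0.1)]
jawL 1124 x [-19.7  18.4] y [25.1 54.5] z 62.8 [array([-0.8, 39.8]), array([40.1, 29.6]), np.float64(0.3)]
jawR 803 x [-18.9  18. ] y [-35.7 -21.9] z 62.8 [array([ -0.5, -28.9]), array([14.5, 37.5]), np.float64(89.6)]
foot 1149 x [ 98.9 114.9] y [-13.1  30. ] z 62.8 [array([100.2,   8.5]), array([30., 44.]), np.float64(0.5)]
waist 3018 x [25.7 94.3] y [-11.6  20.4] z 52.8 [array([60. ,  6.5]), array([70. , 36.4]), np.float64(0.3)]
lipP 923 x [23.7 99.2] y [24.6 33. ] z 54.5 [array([61.6, 28.8]), array([10.8, 77. ]), np.float64(88.0)]
lipM 832 x [23.4 99.2] y [-15.1  -8. ] z 54.7 [array([ 61.2, -11.8]), array([ 7.5, 77. ]), np.float64(89.8)]
tab 736 x [-61.7 -32.2] y [61.6 75.7] z 92.8 [array([-47. ,  68.9]), array([14.6, 30.6]), np.float64(88.9)]
bed 7296 x [-34.7 113.5] y [-49.6  64.3] z 12.8 [array([39.7,  7.4]), array([150.1, 134.3]), np.float64(0.1)]
```

```bash
python3 - <<'E'
from bench import r
from cam import *
def st(): 
    s=r.state(); print(round(s["t"],2),s["tool_pos"].round(1),s["force"].round(1),s["wrist_torque"].round(2),round(s["finger_gap"],1))
cy=np.deg2rad(10.5); cx=np.array([np.cos(cy),np.sin(cy)]); cyv=np.array([-cx[1],cx[0]])
o=np.array([491,-227.5]); t=o-47*cx+68.3*cyv
r.line_to([*t,150],quat(cy),rate=120); st()
r.command_gripper(55)
print(r.line_to([*t,71],rate=80,f_stop=12)); st()
r.command_gripper(5); st()
e=t-27*cyv
print(r.line_to([*e,71],rate=12,f_stop=10)); st()
print("moved",(r.state()["tool_pos"][:2]-t)@cyv)
snap(r,"w8")
E
python3 meas.py w8
```

```text
22.52 [ 432.7 -169.1  150.3] [ 0.4 -0.5  0.4] [-0.01 -0.02  0.03] 84.8
False
24.07 [ 432.7 -169.1   71.7] [ 0.2 -0.8 -0.2] [0.03 0.04 0.03] 55.0
24.51 [ 432.5 -169.    71.5] [-1.  -0.2  2.6] [ 0.02  0.14 -0.09] 13.6
True
25.93 [ 435.6 -185.5   71.5] [-0.5  1.8  3. ] [-0.03 -0.   -0.03] 13.0
moved -16.853303830437426
headtop 9224 x [-18.7  21.2] y [-19.6  34.5] z 62.8 [array([0.6, 7.8]), array([40.6, 57.3]), np.float64(4.6)]
all60 12150 x [-36.5  20.8] y [-34.7  56.9] z 62.8 [array([-7.1, 16. ]), array([ 55.5, 108.5]), np.float64(5.4)]
headx 6493 x [ 0.2 21.5] y [-34.7  38.4] z 62.8 [array([19.2,  1.3]), array([38.5, 75.4]), np.float64(0.1)]
jawL 2498 x [-18.8  18.6] y [25.2 38.6] z 62.8 [array([-0.2, 31.9]), array([38.2, 13.8]), np.float64(0.0)]
jawR 2431 x [-18.4  19.8] y [-35.7 -16.1] z 62.7 [array([  1.4, -26.2]), array([40.9, 20.5]), np.float64(0.0)]
foot 0
waist 6676 x [25.5 81.9] y [-11.8  24.5] z 52.7 [array([54.9,  6.5]), array([59.8, 37. ]), np.float64(0.0)]
lipP 1849 x [22.3 78.2] y [22.2 32.3] z 54.7 [array([51.1, 26.5]), array([58.9,  8.9]), np.float64(4.4)]
lipM 2315 x [22.6 83.3] y [-18.5  -8.2] z 53.9 [array([ 53.3, -13.9]), array([11.8, 63. ]), np.float64(90.0)]
tab 3012 x [-61.3 -31.9] y [41.  70.2] z 92.7 [array([-45.4,  59.6]), array([35. , 31.9]), np.float64(78.5)]
bed 12530 x [-34.1  97.9] y [-49.   64.6] z 12.8 [array([34.4, 11.8]), array([124.5, 140. ]), np.float64(89.4)]
```

View pics/w8.png

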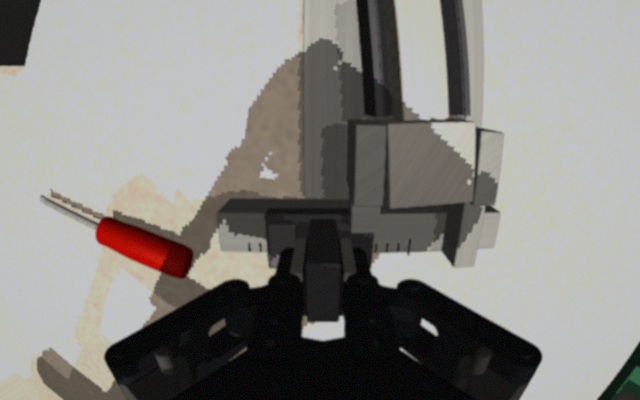

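```bash
python3 - <<'E'
from bench import r
from cam import *
def st(): 
    s=r.state(); print(round(s["t"],2),s["tool_pos"].round(1),s["force"].round(1),s["wrist_torque"].round(2),round(s["finger_gap"],1))
cy=np.deg2rad(10.5); cx=np.array([np.cos(cy),np.sin(cy)]); cyv=np.array([-cx[1],cx[0]])
o=np.array([491,-227.5]); t=o-47*cx+68.3*cyv
e=t-29*cyv
print(r.line_to([*e,71],rate=8,f_stop=11)); st()
print("moved",(r.state()["tool_pos"][:2]-t)@cyv, r.state()["force"][:2]@cyv)
r.wait(0.1); st()
snap(r,"w9")
E
python3 meas.py w9
```

```text
True
26.53 [ 435.6 -185.6   71.5] [-1.8  2.8  3.2] [-0.34 -0.1  -0.17] 13.5
moved -16.992530127276936 3.0559080595559385
26.63 [ 435.6 -185.6   71.5] [-0.9  2.5  2.6] [-0.3  -0.1  -0.12] 13.5
headtop 9250 x [-18.6  21.1] y [-19.6  34.5] z 62.8 [array([-0.7,  7.6]), array([43.3, 57.4]), np.float64(4.5)]
all60 12142 x [-36.6  20.8] y [-34.6  56.7] z 62.8 [array([-8.8, 14.4]), array([ 58.4, 106.9]), np.float64(4.5)]
headx 6494 x [ 0.2 21.4] y [-34.6  38.2] z 62.8 [array([18.2,  0.7]), array([36.4, 75.7]), np.float64(0.0)]
jawL 2469 x [-18.8  18.6] y [25.2 38.4] z 62.8 [array([-0.2, 31.8]), array([38.3, 13.6]), np.float64(0.0)]
jawR 2426 x [-18.3  19.8] y [-35.7 -16.2] z 62.7 [array([  1.4, -26.2]), array([21.1, 40.7]), np.float64(88.8)]
foot 0
waist 6631 x [25.5 81.9] y [-11.8  24.6] z 52.7 [array([54.9,  6.5]), array([37. , 59.7]), np.float64(90.0)]
lipP 1820 x [22.3 78.1] y [22.4 32. ] z 54.7 [array([51. , 26.5]), array([58.6,  8.5]), np.float64(4.1)]
lipM 2318 x [22.6 83.3] y [-19.   -8.3] z 53.8 [array([ 53.4, -13.6]), array([62.9, 11.7]), np.float64(0.7)]
tab 3005 x [-61.2 -31.9] y [41.  70.1] z 92.7 [array([-45.5,  59.2]), array([34.6, 32.1]), np.float64(79.5)]
bed 12632 x [-34.2  97.9] y [-49.   64.7] z 12.8 [array([34.2, 12.1]), array([125.1, 139.1]), np.float64(89.8)]
```

View pics/w9.png

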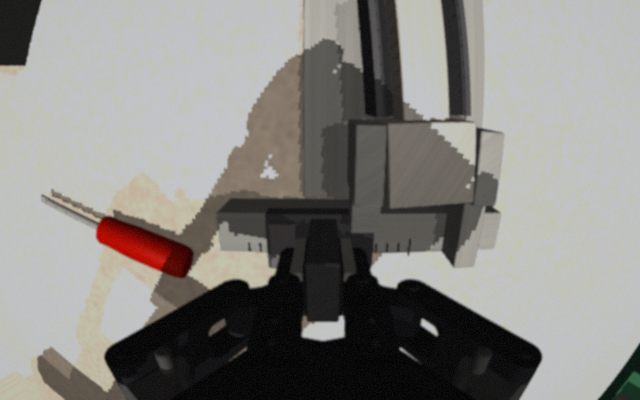

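```bash
python3 - <<'E'
from bench import r
from cam import *
def st(): 
    s=r.state(); print(round(s["t"],2),s["tool_pos"].round(1),s["force"].round(1),s["wrist_torque"].round(2),round(s["finger_gap"],1),"mv",((s["tool_pos"][:2]-t)@cyv).round(2),"Fy",(s["force"][:2]@cyv).round(1))
cy=np.deg2rad(10.5); cx=np.array([np.cos(cy),np.sin(cy)]); cyv=np.array([-cx[1],cx[0]])
o=np.array([491,-227.5]); t=o-47*cx+68.3*cyv
for i in range(3):
    e=t-29*cyv
    print(r.line_to([*e,71],rate=20,f_stop=14)); st()
snap(r,"w10")
E
python3 meas.py w10 | grep -E "jaw|head|lip"
```

```text
True
27.06 [ 436.  -188.2   71.6] [-1.4  3.4  2.8] [-0.73 -0.17 -0.23] 13.8 mv -19.62 Fy 3.6
True
27.32 [ 436.  -188.2   71.6] [-1.2  4.9  3.1] [-0.9  -0.17 -0.25] 13.4 mv -19.6 Fy 5.0
True
27.59 [ 436.  -188.1   71.6] [-1.5  5.2  3.6] [-1.02 -0.24 -0.19] 13.6 mv -19.59 Fy 5.4
headtop 9688 x [-17.4  22.2] y [-20.3  34.5] z 62.8 [array([0.1, 7. ]), array([45.2, 56. ]), np.float64(0.1)]
headx 6678 x [ 0.2 22.3] y [-34.6  35.6] z 62.8 [array([14.4, -0.3]), array([72.7, 28.7]), np.float64(89.9)]
jawL 2023 x [-18.6  18.6] y [25.1 35.9] z 62.8 [array([-0.1, 30.5]), array([11.1, 38.1]), np.float64(90.0)]
jawR 2652 x [-18.1  20.8] y [-35.6 -16.1] z 62.8 [array([  1.4, -26.3]), array([20.6, 41. ]), np.float64(89.7)]
lipP 989 x [25.4 77.9] y [22.  25.5] z 55.1 [array([52.4, 23.8]), array([55. ,  3.7]), np.float64(0.1)]
lipM 3141 x [24.5 84.1] y [-22.9  -8.2] z 53.1 [array([ 54. , -15.7]), array([15.4, 63. ]), np.float64(90.0)]
```

View pics/w10.png

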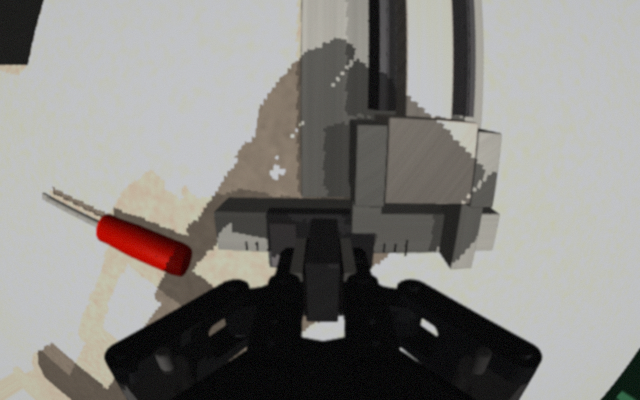

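```bash
python3 - <<'E'
from bench import r
from cam import *
def st(): 
    s=r.state(); print(round(s["t"],2),s["tool_pos"].round(1),s["force"].round(1),s["wrist_torque"].round(2),round(s["finger_gap"],1))
r.wait(0.2); st()
r.command_gripper(60); st()
p=r.state()["tool_pos"]
r.line_to([p[0],p[1],200],rate=120); st()
r.line_to([p[0]+25,p[1]-40,200],rate=120); st()
snap(r,"w11")
c=r.read_camera("top"); np.savez("top1.npz",**{k:np.array(v) for k,v in c.items()}); cv2.imwrite("pics/top1.png",cv2.resize(cv2.convertScaleAbs(c["color"],alpha=2)[90:300,180:460],None,fx=2.8,fy=2.8))
E
python3 meas.py w11
```

```text
27.84 [ 436.  -188.2   71.6] [-1.3  4.1  3.4] [-1.18 -0.21 -0.23] 13.5
28.35 [ 435.9 -188.1   71.4] [ 0.  -0.3 -0.3] [-0.01  0.03 -0.01] 59.9
29.57 [ 435.6 -187.9  198.9] [0.1 0.2 0.3] [-0.05  0.03  0.  ] 60.1
30.11 [ 460.6 -227.9  199.4] [-0.4  0.3 -0. ] [-0.02 -0.02  0.05] 60.1
headtop 2957 x [-17.6  22.5] y [-20.4  34.3] z 62.8 [array([2.2, 7.2]), array([41.3, 56. ]), np.float64(1.3)]
all60 3760 x [-32.4  22.5] y [-34.9  43.4] z 62.8 [array([-3.2, 11.7]), array([ 54.6, 101.2]), np.float64(14.8)]
headx 2072 x [ 0.2 22.6] y [-34.9  34.8] z 62.8 [array([16.7,  0.1]), array([33.4, 71.7]), np.float64(0.0)]
jawL 517 x [-18.7  18.2] y [25.5 35.4] z 62.9 [array([-0.3, 30.6]), array([37.2, 10.4]), np.float64(0.5)]
jawR 987 x [-18.1  20.4] y [-35.4 -16.1] z 62.8 [array([  1.2, -25.9]), array([19.7, 40.3]), np.float64(89.9)]
foot 985 x [101.9 117.9] y [-21.8  21.5] z 62.7 [array([105.4,   0.2]), array([44.3, 26.5]), np.float64(86.6)]
waist 2751 x [25.5 94.3] y [-11.7  24.4] z 52.9 [array([60. ,  6.3]), array([69.7, 36.4]), np.float64(0.1)]
lipP 269 x [25.4 95.5] y [22.5 25.3] z 55.2 [array([60.7, 23.9]), array([70.7,  2.8]), np.float64(0.1)]
lipM 1219 x [ 22.7 102.1] y [-22.8  -8.1] z 53.4 [array([ 62.2, -15.6]), array([81.1, 14.7]), np.float64(0.4)]
tab 657 x [-62.1 -31.9] y [42.7 56.7] z 92.8 [array([-47. ,  49.8]), array([14.5, 31.1]), np.float64(89.8)]
bed 7049 x [-34.4 113.4] y [-49.4  64.3] z 12.8 [array([40. ,  7.2]), array([149.6, 134. ]), np.float64(0.1)]
```

View pics/w11.png

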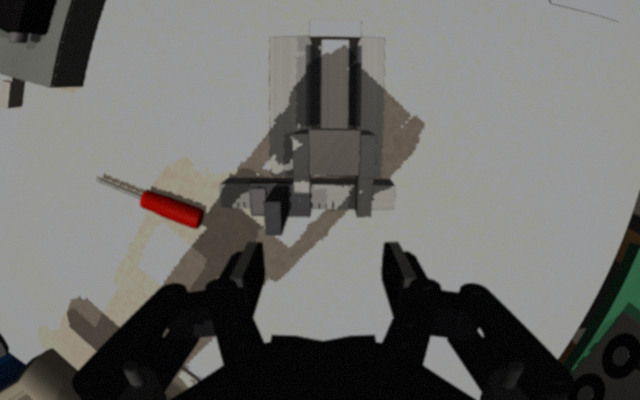

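View pics/top1.png

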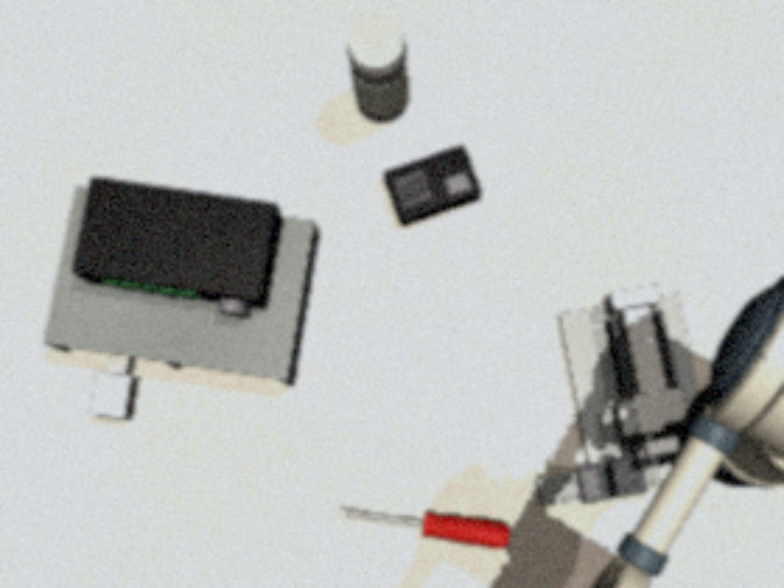

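Run:
```python
from bench import r
r.wait(0.3); print(r.finish_job(), r.state()["t"])
```

```text
the job is handed in; nothing more can be done
the job is handed in; nothing more can be done
```

I've handed the job in at about 31 s of the 69 s allowed. The bigger stand-off lies in the cradle on the caliper bed, with the jaws shut square on its head and everything let go; no verdict was reported.

- **Sequence:** I drew the stand-off out by its head (no droop seen) and laid it in the cradle where that stood. I then carried the loaded cradle by its side walls and set the head between the open jaws, about 9 mm to the +y side of the shut position. Last, I pinched the thumb tab and slid the jaw shut.
- **Jaw pushes:** The first two pushes (stopping at 10 and 11 N) ended early, with the head still turned about 4° and the jaw about 1.5 to 2.5 mm short. The next push (stopping at 14 N) squared it, and two repeats moved it no further.
- **Final wrist-camera check:**
  - The jaw reads about 44 mm.
  - The head is square, about 2 mm off in x and 0 mm in y of the jaws' middle.
  - The stand-off's mid is at x ≈ 62 mm on the caliper.
  - The force on the tool was near zero after release.
- **Bystanders:** The top camera showed the smaller stand-off, microphone, spray can and screwdriver where they began.
- **Not measured directly:** I had no reading of the fixed jaw's own force. I inferred it from the 4 to 5 N the arm still held on the shut jaw just before release.
- **Less certain:** In the final view part of the cradle was hidden, so I checked its position along the stand-off only roughly.

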